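# Slide the middle packer under a jacked-up valve manifold

### The arm

A 6-joint arm with a two-finger parallel gripper is mounted at the origin on the work surface. World frame = base frame: x ahead of the robot, y to its left, z up, the work surface at z = 0. Lengths are in m, angles in rad, forces in N, time in s.
With the tool pointing down it reaches from about 0.25 to 0.8 m from the base axis. Payload 3.9 kg.
Tool frame: the origin (TCP) lies midway between the tips of the shut fingers; the grasp point (between the pads) lies 19 mm behind it; z points along the fingers, y is the line along which they close (so a half turn about z gives the same grasp; the last joint's range is limited). The gripper opens to 85 mm and grips with 20 to 120 N. Pads are 22 mm wide; open, the fingers measure 114 mm over their backs; the gripper's body (76 mm by 85 mm) begins 54 mm behind the grasp point. The pads swing forward as they close: fully open they stand 13 mm farther back than shut.
Start: joints at [-1.289, 0.26, -0.138, 1.173, 0, 1.571], TCP at [0.146, -0.504, 0.231] pointing down, gripper open.
Joint ranges: [-2.78, 2.78], [-0.83, 1.72], [-1.28, 1.37], [-1.9, 2.12], [-1.57, 1.48], [-3.14, 3.14]. Speed limits (rad/s): [2.57, 2.57, 3.14, 3.14, 3.14, 3.14].

### API

Orientations are given as a unit quaternion [x, y, z, w].
In Python, from bench import arm, imaging gives the robot as it stands.
- The arm moves only by the tool drive_tool, never from a script. Its argument "plan" is a list of rows, each an object with "translation": the shift along the world's x, y, z in cm, a list of three; "yaw": the turn about the world's z in degrees; "fingers": the closure, from 0 (fully open) to 1 (shut). In form: [{"translation": [tx, ty, tz], "yaw": yaw, "fingers": fingers}, ...]. A call has 1 to 12 rows; each row is the pose to reach, as a shift and turn from the pose commanded when the call began; what a row does not reach only later rows make up. A row lasts 1/10 s, in which the tool goes at most 50 mm and 8.59 degrees, less where a joint would pass 70% of its speed; a pose out of reach is approached as far as the arm can. A call with a gripper value outside its range is refused whole. The fingers move at their own pace and stop on an object; "squeeze" is the grip in N (left out, the last holds). Time passes only in rows, so rows that repeat a pose let the fingers close. It gives the time, the measured TCP pose, the force, the opening and the grip force at its end, in the units of the state.
- arm.observe(): the state, without advancing time (a new reading comes with each control period).
- imaging.capture(name): name is "scene" or "side" or "wrist"; returns a dict with "image" (420x560x3 uint8, red, green, blue), "fovy" (degrees; the focal length in pixels is half the picture's height over the tangent of half this angle, whatever the lens; pixels are square), "cx", "cy" (the principal point, pixels), "R" (3x3) and "t" (3): a world point X has camera coordinates R X + t; the wrist camera has in their place "hand_eye" (4x4, takes a point from camera to tool coordinates, whose origin is the TCP and whose axes are the flange's). Camera axes: x right, y down, z forward; pixel columns grow to the right and rows downward; lengths in m; the calibration is good to about 2 mm. A picture is of the moment at which its call begins: read the wrist's pose just before it. There is no depth.
- arm.sign_off(): hands the job in; it is judged then, once.
The state is a dict: "time_s": time; "joint_pos": joint angles; "dq": joint speeds; "effort": joint torques, N m; "eef_pos": TCP position; "ee_rot": TCP orientation; "contact_force": force on the tool from outside, world axes, zero at the start; "ft_torque": the same for the moment, N m; "opening": opening from 0.0 (shut) to 1.0 (fully open); "finger_force": force on a finger pad.
Only numpy, scipy, OpenCV 4.12 (cv2) and the standard library are available. Lean on these libraries where they do the work, as an engineer would, in place of code of your own. Each camera call takes 0.05 s, during which the arm holds its last target. There are 200 camera calls.

### The job

The air manifold is jacked up a little off the panel and its two end packers are already in; the middle one, a slotted aluminium plate, lies loose on the panel in front of it. Gently push it flat along the panel with your fingertips, under the low rail, until the middle hold-down bolt is fully home at the bottom of its slot and the plate lies square to the manifold, like its two neighbours. Only push it, never grip, lift or tip it, do not knock the manifold, and leave everything else where it is.

Things in the scene. Friction and masses are not known exactly. Their poses are not given: they have to be found in the camera images.
- packer: the loose packer: flat aluminium plate 110 mm long (its x), 88 mm wide (its y), 10 mm thick, 0.19 to 0.35 kg, slides with dry friction. Origin: centre of its underside. A slot 16 mm wide, 35 mm deep opens in the middle of its front (+x) edge; the back edge is plain. Starts flat on the panel before the manifold, slot towards it, turned up to 0.45 rad and up to 50 mm to either side of its line.
- slot_end (a point): the middle of the closed end of the packer's slot, 20 mm ahead (+x) of the packer's origin and 5 mm above its underside; axes as the packer. Home, it lies 5 mm short of the middle bolt's axis
- manifold: the fixed manifold. Origin on the panel's top (flat, no steps, 4 mm above the table: z = 0.004) on the middle bolt's axis; +x points away from the robot, squarely under the rail, y along the rail; turned up to 0.25 rad. Aluminium rail 60 mm deep (x -30 to 30), 390 long, its underside 12 mm, its top 24 mm above the panel: 2 mm headroom over a packer. Jacking screws 8 mm thick under it at x -23, 23, y -83, 83.
- bolt_head (a point): top of the middle hold-down bolt's head, 36 mm above the panel over the manifold's origin: 16 mm socket head on a washer, between two blue blocks of fittings (x -17 to 17, y 21 to 129 and -129 to -21 mm, up to 71 mm above the panel). The bolt's 10 mm shank crosses the gap under the rail at the manifold's origin
- end_packer_left (a point): top middle of the back edge of the fixed end packer at y = +150 mm (x -80, 10 mm above the panel) in the manifold's frame; a like one lies at y = -150. Both are the same plate as the loose one and lie home: x from -80 to +30 mm, so 50 mm shows before the rail and the front edge is flush with its far face. The middle one, home, lies likewise at y = 0
- fitting: a straight push-in air fitting standing upright, 19 mm across, 37 mm tall, loose on the panel, to be left alone; origin at its underside
- elbow: an elbow push-in air fitting standing upright, 20 mm across, 36 mm tall, its arm reaching 26 mm along its own +x, loose on the panel, to be left alone; origin at its underside
- valve: a solenoid valve lying flat, white body with black coil, about 145 mm long along its own x (from -65 to +78 mm), 27 mm wide, 52 mm tall, loose on the panel, to be left alone; origin at its underside
- hex_key: an L-shaped hex key lying flat, about 115 mm long along its own x, 8 mm thick, short leg 28 mm to its +y, loose on the panel, to be left alone; origin at its underside
- silencer: a brass silencer standing upright, 21 mm across, 40 mm tall, behind the manifold, loose on the panel, to be left alone; origin at its underside
- driver: a black cordless screwdriver lying along its own x (from -112 to +135 mm), 41 mm thick, loose on the panel, to be left alone; origin at its underside
- tray: an open grey parts tray, 120 mm (its x) by 85 mm, 34 mm tall, loose on the panel, to be left alone; origin at its underside
Mind the look-alikes: they are no part of the job. Of the things like the packer, leave any that is orange; of the rest the smaller one is meant.

How it is judged:
At the end, for the whole second after the job is handed in: The bolt stands in the packer's slot within 4.5 mm of its closed end, the slot's end within 5 mm of the middle line, the plate square to the manifold within 0.09 rad (5 degrees), flat on the panel (tilt under 0.03 rad, not raised 3 mm) and at rest (x of slot_end in the frame of manifold between -0.0095 and 0 m and y of slot_end in the frame of manifold between -0.005 and 0.005 m and angle between the x axis of packer and the x axis of manifold, either way round below 0.09 rad and angle between packer's own z axis and vertical below 0.03 rad and z of packer in the frame of manifold below 0.003 m and linear speed of packer below 0.01 m/s); the robot touches nothing.
It fails at once if the packer is tipped more than 0.12 rad (angle between packer's own z axis and vertical above 0.12 rad).
It fails at once if the packer is lifted off the panel (its origin more than 6 mm up) (z of packer in the frame of manifold above 0.006 m).
It fails at once if the hand or arm knocks the manifold with more than 20 N (contact force between any of the arm, the fingers and manifold above 20 N).
It fails at once if the packer is gripped or forced: the fingers press on it with more than 40 N (contact force between the fingers and packer above 40 N).
It fails at once if a bystander is moved more than 10 mm (distance of any of fitting, elbow, valve, hex_key, silencer, driver, tray from where it was at the start of the episode above 0.01 m).
It also fails if it takes over 69 s, if anything falls off the work surface, if the arm or the gripper's body presses on something with over 40 N, if the wrist force passes 120 N, or if a joint passes its speed limit or range.

## Working session

There is one attempt and no reset: what is moved stays moved. The work goes in short steps, Python scripts to look and compute and a tool call to move; the robot and the scene stay as the last step left them, time stands still between calls to the robot, and variables do not carry over. Pictures are saved under pics/ and viewed, at most 10 in all, crops included, and the job is handed in when it is done.

Besides the shell and the picture viewer there is one more tool, called after "Request:" as name(argument=value, ...) on one line, values as JSON. drive_tool: Moves the arm, as the interface text tells. Its arguments: {"type":"object","properties":{"plan":{"type":"array","items":{"type":"object","properties":{"translation":{"type":"array","items":{"type":"number"}},"yaw":{"type":"number"},"fingers":{"type":"number"}}}},"squeeze":{"type":"number"}},"required":["plan"]}

```bash
mkdir -p pics; ls; python3 - <<'E'
from bench import arm, imaging
import cv2, numpy as np, json
for n in ("scene","side"):
    c=imaging.capture(n); im=c.pop("image"); cv2.imwrite(f"pics/{n}0.png",im[:,:,::-1])
    print(n,{k:np.round(v,4).tolist() for k,v in c.items()})
print(arm.observe())
E
```

```text
pics
scene {'fovy': 57.7031, 'cx': 282.5866, 'cy': 206.4633, 'R': [[-0.1024, 0.9947, -0.0004], [0.534, 0.0547, -0.8437], [-0.8392, -0.0866, -0.5368]], 't': [0.0589, -0.1897, 1.4766]}
side {'fovy': 53.0427, 'cx': 285.8909, 'cy': 206.7574, 'R': [[0.9932, -0.1163, -0.0022], [-0.0599, -0.4951, -0.8668], [0.0997, 0.861, -0.4987]], 't': [-0.4758, 0.0981, 1.1012]}
{'time_s': 0.1, 'joint_pos': array([-1.28904879e+00,  2.60630867e-01, -1.39239462e-01,  1.17269030e+00,
       -7.35371897e-06,  1.57080076e+00]), 'dq': array([ 0.00168168, -0.00191466,  0.00179971,  0.00059481, -0.00027977,
       -0.00142947]), 'effort': array([-7.17708208e-04, -4.06508482e+01,  2.54528117e+01,  1.00599375e-02,
        5.35029062e-05,  1.07049789e-05]), 'eef_pos': array([ 0.14579713, -0.50371717,  0.23054178]), 'ee_rot': array([ 9.90093615e-01,  1.40406035e-01, -1.27503437e-04, -8.72893929e-04]), 'contact_force': array([-0.19978589,  0.35891632, -0.46478812]), 'ft_torque': array([ 0.00550394,  0.02899082, -0.01763683]), 'finger_force': 0.0, 'opening': 0.9973263138272952}
```

View pics/scene0.png

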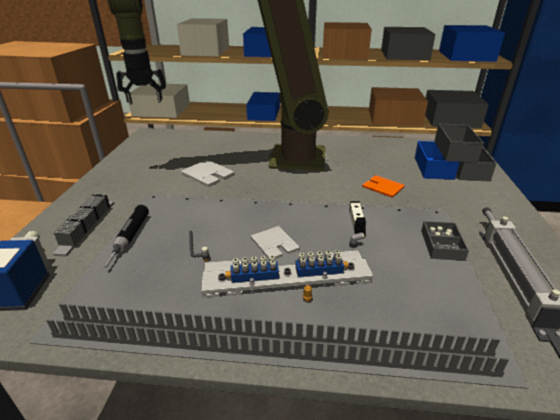

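View pics/side0.png

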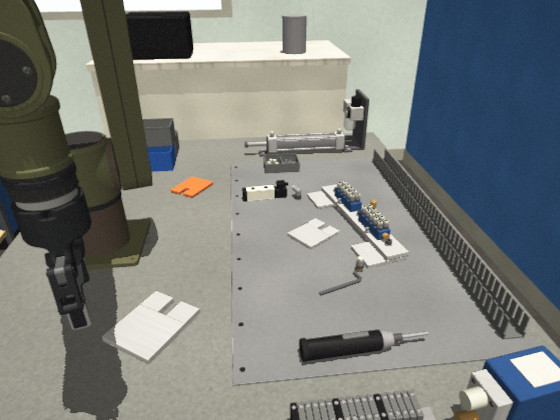

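The scene picture shows three slotted plates: a white one on the panel at (275,241), a larger white one off the panel at (208,172), and an orange one at (383,186). I choose the one at (275,241) because it is smaller and lies on the panel in front of the manifold. Next is a close crop to check that choice.

```bash
python3 - <<'E'
import cv2, numpy as np
a=cv2.imread("pics/scene0.png")[215:305,180:390]; b=cv2.imread("pics/side0.png")[175:285,270:420]
a=cv2.resize(a,None,fx=3.8,fy=3.8,interpolation=cv2.INTER_CUBIC)
cv2.imwrite("pics/c1.png",a)
E
```

```text
(no output)
```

View pics/c1.png

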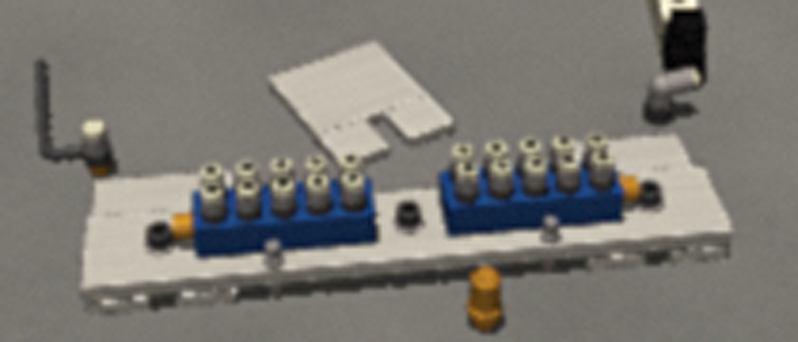

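The crop shows the loose packer with its slot towards the manifold. Its top corners in the crop are about (270,80), (375,42), (452,125) and (340,165), and the slot mouth is near (395,140). The bolt heads are at (160,233), (407,208) and (650,188).

```bash
cat > h.py <<'E'
import numpy as np, cv2
from scipy.spatial.transform import Rotation as Ro
def cam(c,st=None):
    f=c["image"].shape[0]/2/np.tan(np.radians(c["fovy"])/2)
    if "R" in c: return f,c["cx"],c["cy"],np.array(c["R"]),np.array(c["t"])
    T=np.eye(4);T[:3,:3]=Ro.from_quat(st["ee_rot"]).as_matrix();T[:3,3]=st["eef_pos"]
    M=np.linalg.inv(T@np.array(c["hand_eye"])); return f,c["cx"],c["cy"],M[:3,:3],M[:3,3]
def back(k,uv,z):
    f,cx,cy,R,t=k; o=-R.T@t; d=R.T@np.array([(uv[0]-cx)/f,(uv[1]-cy)/f,1]); return o+d*(z-o[2])/d[2]
def proj(k,X):
    f,cx,cy,R,t=k; p=np.atleast_2d(X)@R.T+t; return np.c_[cx+f*p[:,0]/p[:,2],cy+f*p[:,1]/p[:,2]]
E
python3 - <<'E'
from bench import arm, imaging
from h import *
k=cam(imaging.capture("scene"))
P=lambda u,v,z: np.round(back(k,(180+u/3.8,215+v/3.8),z),4)
for n,p in dict(bl=(270,80),br=(375,42),fr=(452,125),fl=(340,165)).items(): print(n,P(*p,.014))
for p in [(160,230),(407,205),(650,186)]: print("bolt",P(*p,.04))
for n,p in dict(key=(45,150),fit=(100,172),elbow=(660,118),valve=(685,75),sil=(485,328),packerR=(675,137),packerL=(97,180)).items(): print(n,P(*p,.01))
c=imaging.capture("wrist"); print(c["fovy"],c["cx"],c["cy"],np.round(c["hand_eye"],3))
E
```

```text
bl [ 0.5358 -0.0895  0.014 ]
br [ 0.4821 -0.0206  0.014 ]
fr [0.5733 0.0423 0.014 ]
fl [ 0.6225 -0.0279  0.014 ]
bolt [ 0.7225 -0.1219  0.04  ]
bolt [0.6856 0.0219 0.04  ]
bolt [0.6531 0.1692 0.04  ]
key [ 0.6227 -0.2269  0.01  ]
fit [ 0.6408 -0.1842  0.01  ]
elbow [0.5461 0.184  0.01  ]
valve [0.4944 0.2045 0.01  ]
sil [0.752  0.0733 0.01  ]
packerR [0.5659 0.1929 0.01  ]
packerL [ 0.6488 -0.184   0.01  ]
68.8530113541495 277.0373708635907 206.57219106127232 [[ 0.    -0.96  -0.28   0.072]
 [ 1.     0.001 -0.     0.001]
 [ 0.    -0.28   0.96  -0.142]
 [ 0.     0.     0.     1.   ]]
```

Request:
drive_tool(plan=[{"translation": [3, 3.4, 0.5], "yaw": 1, "fingers": 0.4}, {"translation": [6, 6.8, 1], "yaw": 2, "fingers": 0.4}, {"translation": [9, 10.2, 1.5], "yaw": 3, "fingers": 0.4}, {"translation": [12, 13.6, 2], "yaw": 4, "fingers": 0.4}, {"translation": [15, 17, 2.5], "yaw": 5, "fingers": 0.4}, {"translation": [18, 20.4, 3], "yaw": 6, "fingers": 0.4}, {"translation": [21, 23.8, 3.5], "yaw": 7, "fingers": 0.4}, {"translation": [24, 27.2, 4], "yaw": 8, "fingers": 0.4}, {"translation": [27, 30.6, 4.5], "yaw": 9, "fingers": 0.4}, {"translation": [30, 34, 5], "yaw": 9, "fingers": 0.4}, {"translation": [33, 37.4, 5], "yaw": 9, "fingers": 0.4}, {"translation": [36, 40.8, 5], "yaw": 9, "fingers": 0.4}])

```text
time_s: 1.4
eef_pos: [0.507, -0.0946, 0.2815]
ee_rot: [0.976, 0.218, 0.0, 0.0]
contact_force: [0.6, -0.5, -0.2]
opening: 0.604
finger_force: 0.0
```

Request:
drive_tool(plan=[{"translation": [2.5, 3, 0], "yaw": 0, "fingers": 0.4}, {"translation": [5, 6, 0], "yaw": 0, "fingers": 0.4}, {"translation": [5, 6, 0], "yaw": 0, "fingers": 0.4}, {"translation": [5, 6, 0], "yaw": 0, "fingers": 0.4}, {"translation": [5, 6, 0], "yaw": 0, "fingers": 0.4}])

```text
time_s: 1.9
eef_pos: [0.5552, -0.0368, 0.2811]
ee_rot: [0.976, 0.217, -0.001, 0.0]
contact_force: [-0.7, 0.0, -0.1]
opening: 0.601
finger_force: 0.0
```

```bash
python3 - <<'E'
from bench import arm, imaging
import cv2, pickle
st=arm.observe(); c=imaging.capture("wrist"); pickle.dump((st,c),open("w1.pkl","wb"))
cv2.imwrite("pics/w1.png",cv2.resize(c["image"][:,:,::-1],(800,600),interpolation=cv2.INTER_CUBIC)); print(st["time_s"],st["eef_pos"],st["opening"])
E
```

```text
1.9 [ 0.55523348 -0.03680568  0.28111258] 0.601379720621032
```

View pics/w1.png

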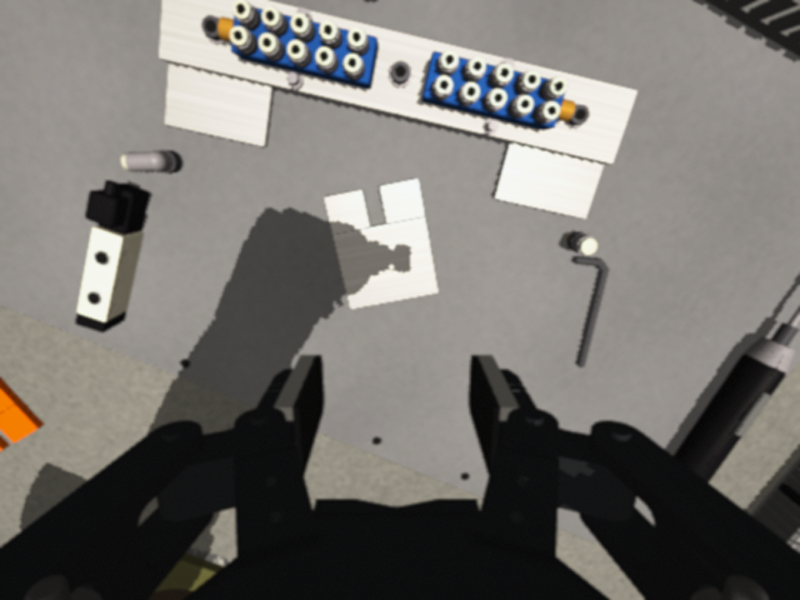

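The wrist view (800x600) shows:
- **Packer:** corners at (325,197), (418,179), (438,293) and (350,309), with the closed end of the slot at (378,224).
- **End packers:** back corners at (164,125), (266,146) on the left and (495,197), (587,218) on the right.
- **Middle bolt:** (400,71).

```bash
cat > est.py <<'E'
from h import *
from scipy.optimize import least_squares
def tf(p,xy): c,s=np.cos(p[2]),np.sin(p[2]); xy=np.array(xy); return np.c_[p[0]+c*xy[:,0]-s*xy[:,1], p[1]+s*xy[:,0]+c*xy[:,1]]
def fit(k,px,model,p0):
    m=np.array(model)
    r=least_squares(lambda p:(proj(k,np.c_[tf(p,m[:,:2]),m[:,2]])-px).ravel(),p0,x_scale=[.01,.01,.1]); return r.x,np.abs(r.fun).max()
def rel(pk,mf):
    d=pk[:2]-mf[:2];c,s=np.cos(mf[2]),np.sin(mf[2]); return np.array([c*d[0]+s*d[1],-s*d[0]+c*d[1],pk[2]-mf[2]])
PK=[[.055,.044,.014],[.055,-.044,.014],[-.055,-.044,.014],[-.055,.044,.014],[.02,0,.014]]
MF=[[-.08,.194,.014],[-.08,.106,.014],[-.08,-.106,.014],[-.08,-.194,.014],[0,0,.040]]
E
python3 - <<'E'
import pickle
from est import *
st,c=pickle.load(open("w1.pkl","rb")); k=cam(c,st)
p,e=fit(k,np.array([(325,197),(418,179),(438,293),(350,309),(378,224)])*.7,PK,[.55,-.02,.6])
m,e2=fit(k,np.array([(164,125),(266,146),(495,197),(587,218),(400,71)])*.7,MF,[.68,.02,.23])
print(p,e,m,e2,rel(p,m),np.degrees([p[2],m[2]]))
print("home",tf(m,[[-.025,0]]))
R=Ro.from_quat(st["ee_rot"]).as_matrix(); print("toolx yaw",np.degrees(np.arctan2(R[1,0],R[0,0])))
for n,(u,v) in dict(keytip=(580,365),fit=(568,240),keycorner=(605,262)).items(): print(n,back(k,(u*.7,v*.7),.01))
E
```

```text
[ 0.55006115 -0.0261798   0.62603948] 0.9838811753204766 [0.6885326  0.0208949  0.22964286] 0.9955836954723054 [-0.14555186 -0.01431865  0.39639662] [35.86942006 13.15756694]
home [[0.66418891 0.01520415]]
toolx yaw 25.115210423816084
keytip [ 0.52355081 -0.26226084  0.01      ]
fit [ 0.62958387 -0.18300374  0.01      ]
keycorner [ 0.62644814 -0.22641255  0.01      ]
```

Request:
drive_tool(plan=[{"translation": [-2, -1, -4], "yaw": 3, "fingers": 0.4}, {"translation": [-4, -2, -8], "yaw": 6, "fingers": 0.4}, {"translation": [-6, -3, -12], "yaw": 9, "fingers": 0.4}, {"translation": [-7.5, -4, -16], "yaw": 10.8, "fingers": 0.4}, {"translation": [-7.5, -4, -20], "yaw": 10.8, "fingers": 0.4}, {"translation": [-7.5, -4, -23], "yaw": 10.8, "fingers": 0.4}, {"translation": [-7.5, -4, -25], "yaw": 10.8, "fingers": 0.4}, {"translation": [-7.5, -4, -26], "yaw": 10.8, "fingers": 0.4}, {"translation": [-7.5, -4, -26.5], "yaw": 10.8, "fingers": 0.4}, {"translation": [-7.5, -4, -26.5], "yaw": 10.8, "fingers": 0.4}, {"translation": [-7.5, -4, -26.5], "yaw": 10.8, "fingers": 0.4}])

```text
time_s: 3.05
eef_pos: [0.482, -0.0766, 0.0173]
ee_rot: [0.951, 0.308, 0.001, 0.0]
contact_force: [0.6, 0.1, 0.8]
opening: 0.599
finger_force: 0.0
```

Request:
drive_tool(plan=[{"translation": [0, 0, -0.2], "yaw": 0, "fingers": 0.4}, {"translation": [0, 0, -0.4], "yaw": 0, "fingers": 0.4}, {"translation": [0, 0, -0.5], "yaw": 0, "fingers": 0.4}, {"translation": [0, 0, -0.6], "yaw": 0, "fingers": 0.4}, {"translation": [0, 0, -0.6], "yaw": 0, "fingers": 0.4}])

```text
time_s: 3.55
eef_pos: [0.4809, -0.0762, 0.0102]
ee_rot: [0.951, 0.309, -0.0, -0.0]
contact_force: [-0.8, -0.3, 0.3]
opening: 0.598
finger_force: 0.0
```

Request:
drive_tool(plan=[{"translation": [0, 0, -0.1], "yaw": 0, "fingers": 0.4}, {"translation": [0, 0, -0.2], "yaw": 0, "fingers": 0.4}, {"translation": [0, 0, -0.3], "yaw": 0, "fingers": 0.4}, {"translation": [0, 0, -0.3], "yaw": 0, "fingers": 0.4}, {"translation": [0, 0, -0.3], "yaw": 0, "fingers": 0.4}])

```text
time_s: 4.05
eef_pos: [0.4809, -0.0763, 0.0073]
ee_rot: [0.951, 0.309, -0.0, -0.0]
contact_force: [0.2, -0.1, -0.0]
opening: 0.601
finger_force: 0.0
```

```bash
python3 - <<'E'
from bench import arm, imaging
import cv2
im=imaging.capture("side")["image"][:,:,::-1]; cv2.imwrite("pics/s2.png",cv2.resize(im[170:290,230:390],None,fx=5,fy=5,interpolation=cv2.INTER_CUBIC)[:600,:800])
E
```

```text
(no output)
```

View pics/s2.png

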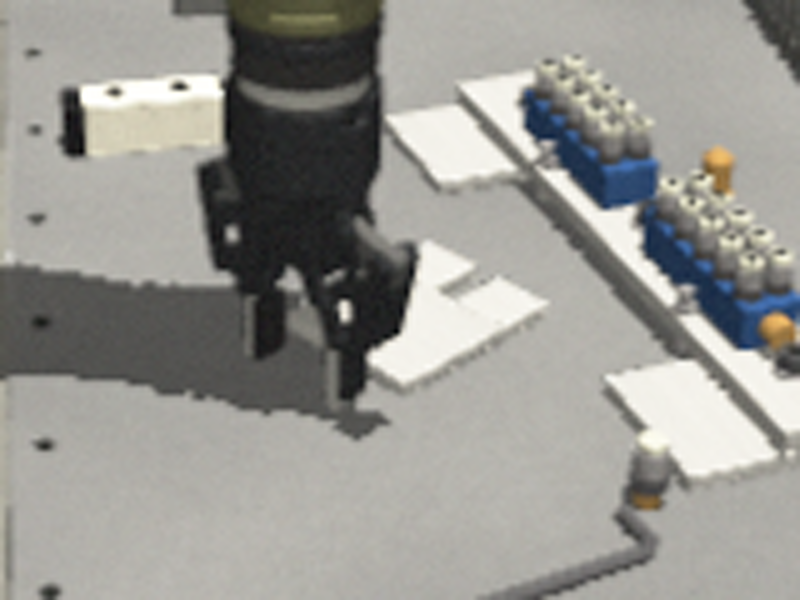

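The side view shows both fingertips just above the panel behind the packer's back edge, with the near tip at (345,405). I'll feel for the panel.

Request:
drive_tool(plan=[{"translation": [0, 0, -0.1], "yaw": 0, "fingers": 0.4}, {"translation": [0, 0, -0.2], "yaw": 0, "fingers": 0.4}, {"translation": [0, 0, -0.3], "yaw": 0, "fingers": 0.4}, {"translation": [0, 0, -0.3], "yaw": 0, "fingers": 0.4}])

```text
time_s: 4.5
eef_pos: [0.4808, -0.0763, 0.0041]
ee_rot: [0.951, 0.309, -0.0, -0.0]
contact_force: [0.2, -0.4, 0.4]
opening: 0.6
finger_force: 0.0
```

Request:
drive_tool(plan=[{"translation": [0, 0, -0.1], "yaw": 0, "fingers": 0.4}, {"translation": [0, 0, -0.2], "yaw": 0, "fingers": 0.4}, {"translation": [0, 0, -0.2], "yaw": 0, "fingers": 0.4}])

```text
time_s: 4.8
eef_pos: [0.4809, -0.0763, 0.0022]
ee_rot: [0.951, 0.309, -0.0, -0.0]
contact_force: [0.6, -0.6, 0.8]
opening: 0.595
finger_force: 0.0
```

Request:
drive_tool(plan=[{"translation": [0, 0, -0.1], "yaw": 0, "fingers": 0.4}, {"translation": [0, 0, -0.2], "yaw": 0, "fingers": 0.4}, {"translation": [0, 0, -0.2], "yaw": 0, "fingers": 0.4}])

```text
time_s: 5.1
eef_pos: [0.4811, -0.0763, 0.0008]
ee_rot: [0.951, 0.309, 0.0, 0.0]
contact_force: [-0.8, 0.6, 5.5]
opening: 0.6
finger_force: 2.5
```

```bash
python3 - <<'E'
from est import *
p=np.array([ 0.55006115,-0.0261798,0.62603948]);m=np.array([0.6885326,0.0208949,0.22964286])
t0=np.array([.4811,-.0763]); off=.066
out=[]
for s in (.006,.001): out.append(np.r_[tf(p,[[-off-s,0]])[0],p[2]])
th=p[2]-m[2]; r=rel(p,m)
for i in range(1,21):
    a=th*(1-i/20); q=np.array([r[0]+.184*(np.sin(th)-np.sin(a)), r[1]+.184*(np.cos(a)-np.cos(th)),a])
    w=tf(m,[q[:2]])[0]; yaw=m[2]+a
    out.append(np.r_[w-off*np.array([np.cos(yaw),np.sin(yaw)]),yaw])
for o in out: print(np.round(np.r_[(o[:2]-t0)*100,np.degrees(o[2]-p[2])],2))
E
```

```text
[1.06 0.79 0.  ]
[1.47 1.09 0.  ]
[ 1.77  1.46 -1.14]
[ 2.    1.78 -2.27]
[ 2.23  2.08 -3.41]
[ 2.47  2.39 -4.54]
[ 2.72  2.69 -5.68]
[ 2.97  2.98 -6.81]
[ 3.23  3.27 -7.95]
[ 3.49  3.55 -9.08]
[  3.76   3.83 -10.22]
[  4.04   4.1  -11.36]
[  4.32   4.37 -12.49]
[  4.6    4.63 -13.63]
[  4.89   4.89 -14.76]
[  5.19   5.14 -15.9 ]
[  5.49   5.39 -17.03]
[  5.8    5.62 -18.17]
[  6.11   5.86 -19.31]
[  6.42   6.08 -20.44]
[  6.74   6.3  -21.58]
[  7.06   6.52 -22.71]
```

Request:
drive_tool(plan=[{"translation": [0, 0, 0.15], "yaw": 0, "fingers": 0.4}, {"translation": [0, 0, 0.3], "yaw": 0, "fingers": 0.4}, {"translation": [0, 0, 0.3], "yaw": 0, "fingers": 0.4}])

```text
time_s: 5.4
eef_pos: [0.4812, -0.0763, 0.0034]
ee_rot: [0.951, 0.309, 0.0, 0.0]
contact_force: [-0.5, 1.4, 0.1]
opening: 0.602
finger_force: 0.0
```

Request:
drive_tool(plan=[{"translation": [0.5, 0.4, 0], "yaw": 0, "fingers": 0.4}, {"translation": [1.06, 0.79, 0], "yaw": 0, "fingers": 0.4}, {"translation": [1.3, 0.95, 0], "yaw": 0, "fingers": 0.4}, {"translation": [1.5, 1.1, 0], "yaw": 0, "fingers": 0.4}, {"translation": [1.7, 1.3, -0.5], "yaw": -0.5, "fingers": 0.4}, {"translation": [1.77, 1.46, 0], "yaw": -1.1, "fingers": 0.4}, {"translation": [2.0, 1.78, 0], "yaw": -2.3, "fingers": 0.4}, {"translation": [2.23, 2.08, 0], "yaw": -3.4, "fingers": 0.4}, {"translation": [2.47, 2.39, 0], "yaw": -4.5, "fingers": 0.4}, {"translation": [2.72, 2.69, 0], "yaw": -5.7, "fingers": 0.4}])

```text
time_s: 6.4
eef_pos: [0.5077, -0.0491, 0.0028]
ee_rot: [0.966, 0.26, -0.001, -0.0]
contact_force: [-1.7, -2.1, 1.1]
opening: 0.603
finger_force: 1.1
```

Request:
drive_tool(plan=[{"translation": [0.25, 0.29, 0], "yaw": -1.1, "fingers": 0.4}, {"translation": [0.51, 0.58, 0], "yaw": -2.3, "fingers": 0.4}, {"translation": [0.77, 0.86, 0], "yaw": -3.4, "fingers": 0.4}, {"translation": [1.04, 1.14, 0], "yaw": -4.5, "fingers": 0.4}, {"translation": [1.32, 1.41, 0], "yaw": -5.7, "fingers": 0.4}, {"translation": [1.6, 1.68, 0], "yaw": -6.8, "fingers": 0.4}, {"translation": [1.88, 1.94, 0], "yaw": -7.9, "fingers": 0.4}, {"translation": [2.17, 2.2, 0], "yaw": -9.1, "fingers": 0.4}, {"translation": [2.47, 2.45, 0], "yaw": -10.2, "fingers": 0.4}, {"translation": [2.77, 2.7, 0], "yaw": -11.3, "fingers": 0.4}, {"translation": [3.08, 2.93, 0], "yaw": -12.5, "fingers": 0.4}, {"translation": [3.39, 3.17, 0], "yaw": -13.6, "fingers": 0.4}])

```text
time_s: 7.6
eef_pos: [0.5423, -0.0175, 0.0033]
ee_rot: [0.99, 0.144, -0.0, 0.0]
contact_force: [-0.7, 0.2, -1.3]
opening: 0.599
finger_force: 0.6
```

```bash
python3 - <<'E'
from bench import arm, imaging
import cv2, pickle
st=arm.observe(); c=imaging.capture("wrist"); s=imaging.capture("scene"); pickle.dump((st,c,s),open("w2.pkl","wb"))
cv2.imwrite("pics/w2.png",cv2.resize(c["image"][:,:,::-1],(800,600),interpolation=cv2.INTER_CUBIC)); print(st["time_s"],st["eef_pos"],st["ee_rot"],st["contact_force"])
E
```

```text
7.6 [ 0.54232472 -0.01750463  0.00328996] [ 9.89589501e-01  1.43918793e-01 -3.27592382e-05  5.28995224e-06] [-0.72670157  0.17028627 -1.25500584]
```

View pics/w2.png

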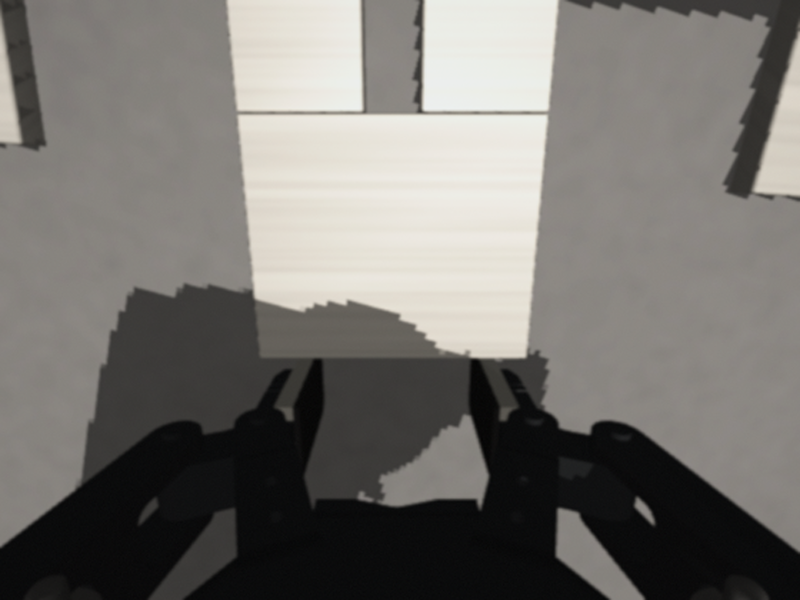

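The packer is flush against both fingers. Its back corners are at (260,357) and (527,357) and the slot end is at (393,112). The inner back corners of the neighbouring packers are visible at about (20,145) and (755,193).

```bash
python3 - <<'E'
import pickle
from est import *
st,c,s=pickle.load(open("w2.pkl","rb")); k=cam(c,st)
p,e=fit(k,np.array([(260,357),(527,357),(393,112)])*.7,[[-.055,.044,.014],[-.055,-.044,.014],[.02,0,.014]],[.6,.0,.28])
m,e2=fit(k,np.array([(20,145),(755,193)])*.7,[[-.08,.106,.014],[-.08,-.106,.014]],[.68,.02,.23])
print(p,e,m,e2,rel(p,m),np.degrees(rel(p,m)[2]))
R=Ro.from_quat(st["ee_rot"]).as_matrix(); print("toolx yaw",np.degrees(np.arctan2(R[1,0],R[0,0])), "contact off",rel(p,np.r_[st["eef_pos"][:2],np.arctan2(R[1,0],R[0,0])]))
# scene crop with predicted view
im=s["image"][:,:,::-1]; cv2.imwrite("pics/sc2.png",cv2.resize(im[225:300,220:340],None,fx=6.6,fy=6.6,interpolation=cv2.INTER_CUBIC))
E
```

```text
[0.60624103 0.00174218 0.28956383] 0.8081766068383303 [0.68838196 0.0210791  0.22659622] 1.1767109136667386 [-0.08438541 -0.00038865  0.06296761] 3.6077780952588627
toolx yaw 16.549347787435366 contact off [0.06675085 0.00024351 0.00072322]
```

Request:
drive_tool(plan=[{"translation": [0.27, 0.2, 0], "yaw": -0.9, "fingers": 0.4}, {"translation": [0.55, 0.38, 0], "yaw": -1.8, "fingers": 0.4}, {"translation": [0.82, 0.56, 0], "yaw": -2.7, "fingers": 0.4}, {"translation": [1.1, 0.72, 0], "yaw": -3.5, "fingers": 0.4}, {"translation": [1.4, 0.79, 0], "yaw": -3.5, "fingers": 0.4}, {"translation": [1.7, 0.86, 0], "yaw": -3.5, "fingers": 0.4}, {"translation": [2.0, 0.93, 0], "yaw": -3.5, "fingers": 0.4}, {"translation": [2.3, 1.0, 0], "yaw": -3.5, "fingers": 0.4}, {"translation": [2.3, 1.0, 0], "yaw": -3.5, "fingers": 0.4}])

```text
time_s: 8.6
eef_pos: [0.5663, -0.0075, 0.0033]
ee_rot: [0.993, 0.115, 0.001, -0.0]
contact_force: [-0.8, 0.1, 0.2]
opening: 0.599
finger_force: 0.2
```

```bash
python3 - <<'E'
from bench import arm, imaging
import cv2, pickle
st=arm.observe(); c=imaging.capture("wrist"); s=imaging.capture("scene"); pickle.dump((st,c,s),open("w3.pkl","wb"))
a=cv2.resize(c["image"][:300,:,::-1],(800,429),interpolation=cv2.INTER_CUBIC)
b=cv2.resize(s["image"][255:290,220:340,::-1],(580,170),interpolation=cv2.INTER_CUBIC)
o=np.zeros((600,800,3),np.uint8) if 0 else __import__("numpy").zeros((600,800,3),"uint8"); o[:429]=a; o[430:600,:580]=b
cv2.imwrite("pics/w3.png",o); print(st["time_s"],st["eef_pos"],st["ee_rot"],st["contact_force"])
E
```

```text
8.6 [ 0.5663393  -0.00747884  0.00326437] [ 9.93417761e-01  1.14544512e-01  8.36772330e-04 -8.50391761e-05] [-0.8050553   0.0731077   0.20612701]
```

View pics/w3.png

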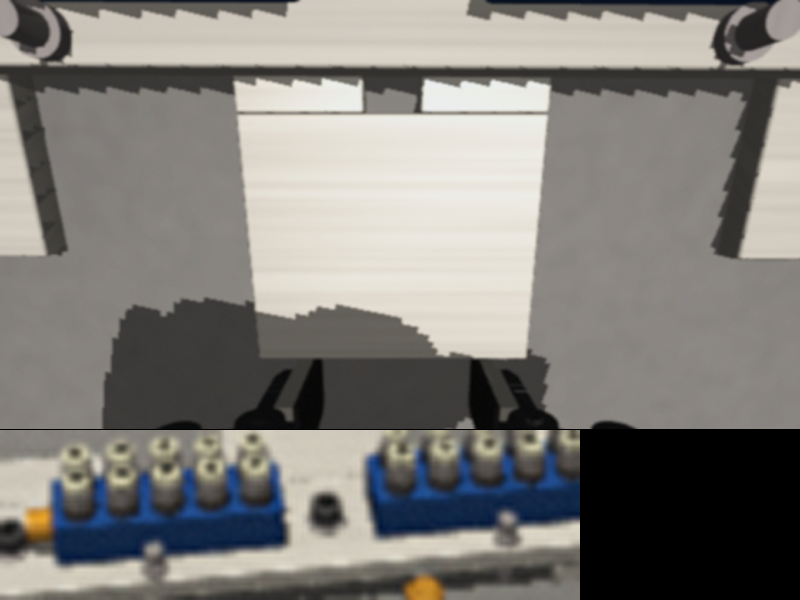

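The plate is square and centred: the slot middle is at u=393, and the neighbours' inner corners at (46,255) and (740,258) also have their midpoint at 393.

```bash
python3 - <<'E'
import pickle
from est import *
st,c,s=pickle.load(open("w3.pkl","rb")); k=cam(c,st)
p,e=fit(k,np.array([(260,357),(527,357),(393,112)])*.7,[[-.055,.044,.014],[-.055,-.044,.014],[.02,0,.014]],[.6,.0,.28])
m,e2=fit(k,np.array([(46,255),(740,258)])*.7,[[-.08,.106,.014],[-.08,-.106,.014]],[.68,.02,.23])
print(p,e,m,e2,rel(p,m),np.degrees(rel(p,m)[2]))
E
```

```text
[0.63129587 0.0079802  0.23032216] 0.7914355346548945 [0.68852092 0.02103892 0.22572761] 0.26478754709341956 [-5.86960733e-02  8.04175295e-05  4.59455838e-03] 0.26324880396574574
```

Request:
drive_tool(plan=[{"translation": [0.25, 0.06, 0], "yaw": 0, "fingers": 0.4}, {"translation": [0.5, 0.12, 0], "yaw": -0.1, "fingers": 0.4}, {"translation": [0.75, 0.17, 0], "yaw": -0.2, "fingers": 0.4}, {"translation": [1.0, 0.23, 0], "yaw": -0.2, "fingers": 0.4}, {"translation": [1.25, 0.29, 0], "yaw": -0.2, "fingers": 0.4}, {"translation": [1.5, 0.34, 0], "yaw": -0.2, "fingers": 0.4}, {"translation": [1.75, 0.4, 0], "yaw": -0.2, "fingers": 0.4}, {"translation": [2.0, 0.46, 0], "yaw": -0.2, "fingers": 0.4}, {"translation": [2.25, 0.52, 0], "yaw": -0.2, "fingers": 0.4}, {"translation": [2.5, 0.57, 0], "yaw": -0.2, "fingers": 0.4}, {"translation": [2.75, 0.63, 0], "yaw": -0.2, "fingers": 0.4}, {"translation": [3.0, 0.69, 0], "yaw": -0.2, "fingers": 0.4}])

```text
time_s: 9.9
eef_pos: [0.5954, -0.0007, 0.0033]
ee_rot: [0.994, 0.113, 0.0, -0.0]
contact_force: [-2.4, 0.6, 0.6]
opening: 0.6
finger_force: 0.9
```

Request:
drive_tool(plan=[{"translation": [0.05, 0.01, 0], "yaw": 0, "fingers": 0.4}, {"translation": [0.1, 0.02, 0], "yaw": 0, "fingers": 0.4}, {"translation": [0.15, 0.03, 0], "yaw": 0, "fingers": 0.4}, {"translation": [0.2, 0.045, 0], "yaw": 0, "fingers": 0.4}, {"translation": [0.2, 0.045, 0], "yaw": 0, "fingers": 0.4}])

```text
time_s: 10.4
eef_pos: [0.5972, -0.0003, 0.0033]
ee_rot: [0.994, 0.113, 0.0, -0.0]
contact_force: [-1.6, -0.5, 0.2]
opening: 0.599
finger_force: 0.9
```

Request:
drive_tool(plan=[{"translation": [0.05, 0.01, 0], "yaw": 0, "fingers": 0.4}, {"translation": [0.1, 0.02, 0], "yaw": 0, "fingers": 0.4}, {"translation": [0.15, 0.03, 0], "yaw": 0, "fingers": 0.4}, {"translation": [0.15, 0.03, 0], "yaw": 0, "fingers": 0.4}])

```text
time_s: 10.8
eef_pos: [0.5988, 0.0, 0.0033]
ee_rot: [0.994, 0.113, 0.0, -0.0]
contact_force: [-0.7, -0.2, 0.9]
opening: 0.6
finger_force: 0.7
```

Request:
drive_tool(plan=[{"translation": [0.03, 0.01, 0], "yaw": 0, "fingers": 0.4}, {"translation": [0.06, 0.01, 0], "yaw": 0, "fingers": 0.4}, {"translation": [0.06, 0.01, 0], "yaw": 0, "fingers": 0.4}])

```text
time_s: 11.1
eef_pos: [0.5992, 0.0001, 0.0033]
ee_rot: [0.994, 0.113, -0.0, -0.0]
contact_force: [-1.9, -0.6, -0.1]
opening: 0.596
finger_force: 0.9
```

Request:
drive_tool(plan=[{"translation": [0.04, 0.01, 0], "yaw": 0, "fingers": 0.4}, {"translation": [0.08, 0.02, 0], "yaw": 0, "fingers": 0.4}, {"translation": [0.08, 0.02, 0], "yaw": 0, "fingers": 0.4}])

```text
time_s: 11.4
eef_pos: [0.5993, 0.0001, 0.0033]
ee_rot: [0.994, 0.113, -0.001, 0.0]
contact_force: [-5.1, -0.3, 3.2]
opening: 0.602
finger_force: 2.2
```

```bash
python3 - <<'E'
from bench import arm, imaging
import cv2, pickle
st=arm.observe(); c=imaging.capture("wrist"); pickle.dump((st,c),open("w4.pkl","wb"))
cv2.imwrite("pics/w4.png",cv2.resize(c["image"][:,:,::-1],(800,600),interpolation=cv2.INTER_CUBIC)); print(st["time_s"],st["eef_pos"],st["ee_rot"],st["contact_force"])
E
```

```text
11.4 [5.99254225e-01 1.02664134e-04 3.26237858e-03] [ 9.93631846e-01  1.12673436e-01 -6.65990745e-04  8.51574320e-05] [-5.09521515 -0.32180557  3.20121399]
```

View pics/w4.png

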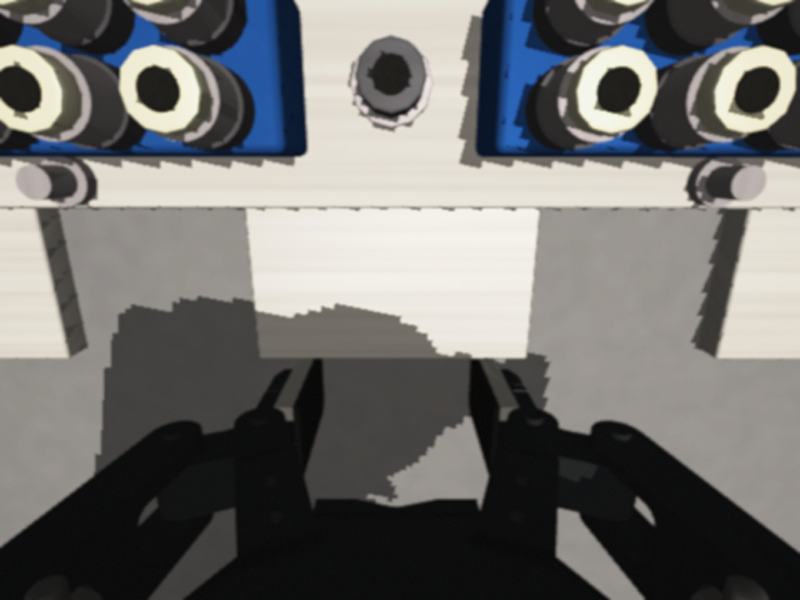

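The bolt has bottomed in the slot: the push force rose to 5 N, and the packer's back edge at row 357 lines up with both neighbours' back edges. I'll back off and raise the hand.

Request:
drive_tool(plan=[{"translation": [-0.3, -0.07, 0], "yaw": 0, "fingers": 0.4}, {"translation": [-1, -0.23, 0], "yaw": 0, "fingers": 0.4}, {"translation": [-2, -0.46, 0], "yaw": 0, "fingers": 0.4}, {"translation": [-3.5, -0.8, 0.5], "yaw": 0, "fingers": 0.4}, {"translation": [-5, -1.2, 2.5], "yaw": 0, "fingers": 0.4}, {"translation": [-5, -1.2, 6], "yaw": 0, "fingers": 0.4}, {"translation": [-5, -1.2, 10], "yaw": 0, "fingers": 0.4}, {"translation": [-5, -1.2, 14], "yaw": 0, "fingers": 0.4}, {"translation": [-5, -1.2, 18], "yaw": 0, "fingers": 0.4}, {"translation": [-5, -1.2, 18], "yaw": 0, "fingers": 0.4}, {"translation": [-5, -1.2, 18], "yaw": 0, "fingers": 0.4}])

```text
time_s: 12.55
eef_pos: [0.5506, -0.0118, 0.1845]
ee_rot: [0.994, 0.113, 0.002, 0.0]
contact_force: [-0.6, -0.3, -0.4]
opening: 0.6
finger_force: 0.0
```

```bash
python3 - <<'E'
from bench import arm, imaging
import cv2
c=imaging.capture("wrist")
cv2.imwrite("pics/w5.png",cv2.resize(c["image"][:,:,::-1],(800,600),interpolation=cv2.INTER_CUBIC))
E
```

```text
(no output)
```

View pics/w5.png

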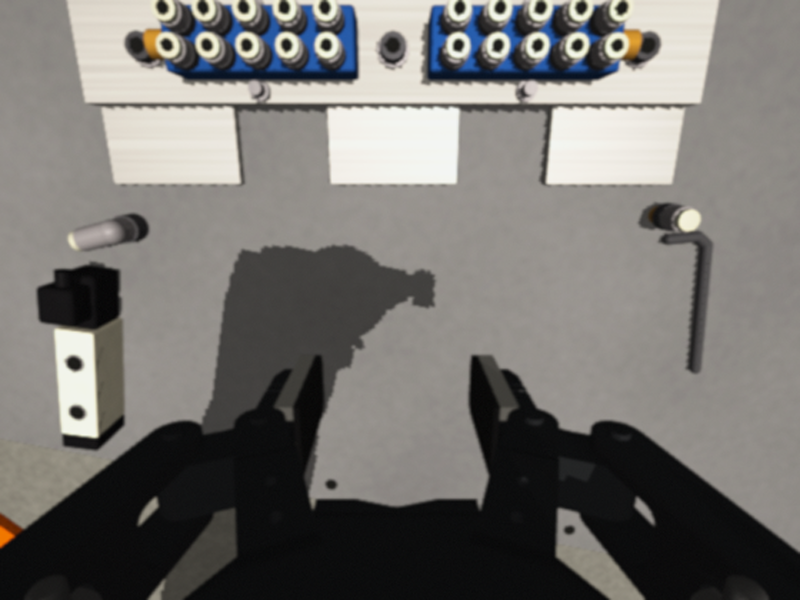

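The packer (back edge (330,184) to (458,184)) is level with both neighbours and centred on the bolt at u=393. The loose items in view look undisturbed, so I'm handing in.

```bash
python3 -c "
from bench import arm
print(arm.sign_off())"
```

```text
the job is handed in; nothing more can be done
None
```

The middle packer is pushed home and the job is handed in: the bolt is at the bottom of the slot, the plate is square and level with its neighbours, and the arm is clear; sign-off gave no verdict.

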